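# Clamp a cheese block in the cutting guide with its thumbwheel

## Robot

A 6-joint arm with a two-finger parallel gripper is mounted at the origin on a cart in front of the work surface, level with it; the furniture and walls round the work are solid. World frame = base frame: x ahead of the robot, y to its left, z up, the work surface at z = 0. Lengths are in m, angles in rad, forces in N, time in s.
With the tool pointing down it reaches from about 0.3 to 0.775 m from the base axis. Payload 14.6 kg.
Tool frame: the origin (TCP) lies on the front face of the gripper's body, between the roots of the fingers; the fingertips stand 97 mm ahead of it and the grasp point (between the pads) lies 78 mm ahead of it; z points along the fingers, y is the direction in which the jaws open and shut (so a half turn about z gives the same grasp; the last joint's range is limited). The gripper opens to 94 mm and grips with 3 to 60 N. Pads are 16 mm wide; open, the fingers measure 119 mm over their backs; the gripper's body (75 mm by 177 mm) begins 78 mm behind the grasp point.
Start: joints at [-1.391, 0.3, 1.521, -0, 1.321, -0.067], TCP at [0.134, -0.533, 0.303] pointing down, gripper open.
Joint ranges: [-3.03, 3.03], [-0.79, 2.21], [0.23, 2.52], [-1.04, 4.18], [0, 3.07], [-2.55, 2.55]. Speed limits (rad/s): [2.22, 2.22, 2.57, 3.14, 3.14, 3.14].

## Interface

Orientations are given as [roll, pitch, yaw] about the fixed x, y, z axes, in that order (R = Rz(yaw) Ry(pitch) Rx(roll)).
In Python, from station import ctrl gives the robot as it stands. The module is installed in compiled form; this text tells all that it offers.
- The arm moves only by the shell command python3 -m pendant 'ROWS' [FORCE]. ROWS is JSON, a list of rows, each an object of numbers: "rx", "ry", "rz": the turn, a rotation vector about the tool's x, y, z each as a share of 4 degrees, from -1 to 1; "tx", "ty", "tz": the shift along the tool's x, y, z each as a share of 0.04 m, from -1 to 1; "grip": the gripper command: -1 is fully open, 1 is shut, values between are in proportion. A call has 1 to 8 rows; each row shifts and turns the pose as measured when the row begins, along the tool's axes as they then stand; what a row does not reach is not made up. A row lasts 1/12 s, in which the tool goes at most 41.7 mm and 7.16 degrees, less where a joint would pass 70% of its speed; a pose out of reach is approached as far as the arm can. A call with a number of a shift or a turn outside -1 to 1 is refused whole. A call with a gripper value outside its range is refused whole. The fingers move at their own pace and stop on an object; FORCE is the grip in N (left out, the last holds). Time passes only in rows, so rows that do not move let the fingers close. It gives the time, the measured TCP pose, the force and the opening at its end, in the units of the state.
- ctrl.get_obs(): the state, without advancing time (a new reading comes with each control period).
- ctrl.camera(name): name is "side" or "top" or "wrist"; returns a dict with "pixels" (384x512x3 uint8, blue, green, red), "fx", "fy", "cx", "cy" (pixels), "k1" (the pictures are not rectified: a ray, as slopes to the right and down, at radius r is drawn at 1 + k1 r^2 times it, then the intrinsics apply), "world_from_camera" (4x4, takes a point from camera to world coordinates). Camera axes: x right, y up, looking along -z (the intrinsics and any distortion apply to the point x, -y, -z); pixel columns grow to the right and rows downward; lengths in m; the calibration is good to about 2 mm. A picture is of the moment at which its call begins. There is no depth.
- ctrl.hand_in(): hands the job in, once; it reports no verdict.
The state is a dict: "time_s": time; "qpos": joint angles; "joint_vel": joint speeds; "tau": joint torques, N m; "ee_pos": TCP position; "eef_rot": TCP orientation; "force": force on the tool from outside, world axes, zero at the start; "moment": the same for the moment, N m; "grip_width": finger opening in m.
Only numpy, scipy, OpenCV 4.12 (cv2) and the standard library are available. Lean on these libraries where they do the work, as an engineer would, in place of code of your own. Each camera call takes 0.05 s, during which the arm holds its last target.

## Task

Lay the big cheese block from the serving board flat on the bed of the cutting guide, lengthwise between the two steel fences, and let go of it. Then roll the recessed thumbwheel with a fingertip, its top towards the fences, stroke by stroke, until the sliding fence has pushed the block against the fixed fence and holds it snugly, without squashing the cheese or leaning hard on the guide. Move the sliding fence only by the wheel, and leave everything else where it stands.

Things in the scene. Friction and masses are not known exactly. Their poses are not given: they have to be found in the camera images.
- cheese_block: the big pale cheese block, 40 (x) x 56 (y) x 37 (z) mm, about 55 g, on the wooden serving board; origin at the centre of its underside; grip it across its 40 mm side. It is to be clamped along its y (56 mm). Soft: a clamping force over 12 N squashes it; 2 to 8 N is snug.
- guide: cutting guide, fixed on soft rubber feet: pressed down, it gives 0.25 mm per N for 3 mm (after the first 1 N or so), then is hard; over 14 N from the fingers is too much. Wooden bed 100 (x) x 250 (y) mm, surface 12 mm above the table; origin on the table under its centre. Fixed fence near its -y end, wheel housing, grey, 60 (x) x 70 (y) mm, top 46 mm above the table, centred at y = +90 mm.
- bed (a point): point on the bed's surface, on its middle line, 40 mm from the fixed fence's face; axes as the guide's. A good place for the block's underside centre.
- wheel_slot (a point): centre of the slot in the top face of the wheel housing (axes as the guide's), not on the wheel. Above it the rim of the black ribbed rubber thumbwheel stands out by 5 to 11 mm: it differs each time and is not measured, so feel for it. Wheel: 44 mm across, 12 mm wide, axis along guide x; its rim grips the fingertip well (friction 1.2 or more).
- fixed_fence (a point): foot of the inner face of the fixed steel fence, 60 (x) x 10 x 30 mm high; the face looks to guide +y and lies at guide y = -90 mm
- sliding_fence: sliding steel fence with a rubber pad, 60 (x) x 14 x 30 mm high; origin at the foot of the pad's face, which looks to guide -y. Starts 68 to 80 mm from the fixed fence. Rolling the wheel's top towards guide -y moves it towards -y, 0.5 mm per mm of rim. Rolling takes about 2 to 3 N at the rim, plus 0.5 N per N of clamping; left alone it keeps at most about 5 N. Its pad yields 0.2 mm per N.
- cheese_board: rectangular wooden serving board, fixed, 125 (x) x 225 (y) x 16 mm high, origin at the centre of its underside; carries the block and the two cubes
- cube_a: small cheese cube, about 28 mm, on the serving board, to be left alone; origin at the centre of its underside
- cube_b: another small cheese cube, about 28 mm, on the serving board, to be left alone; origin at the centre of its underside
- mug: green and white mug, 78 x 116 x 101 mm, at the right front of the table, to be left alone; origin at the centre of its underside
- toothpick_jar: small clear jar of toothpicks, 45 mm across, 68 mm high, behind the work, to be left alone; origin at the centre of its underside
- mustard_jar: jar with a green lid, 74 mm across, 83 mm high, behind the work, to be left alone; origin at the centre of its underside
- gherkin_jar: jar with a yellow-brown lid, 86 mm across, 129 mm high, behind the work, to be left alone; origin at the centre of its underside
Mind the look-alikes: they are no part of the job. What is shaped like the cheese_block but turquoise is not meant.

How it is judged:
On the way, in this order (a step that is already met when the one before it is completed fails the run):
1. the cheese block lies flat and let go on the guide's bed between the fences, not yet clamped (x of cheese_block in the frame of guide between -0.015 and 0.015 m and y of cheese_block in the frame of guide between -0.075 and -0.025 m and z of cheese_block in the frame of guide below 0.016 m and angle between cheese_block's own z axis and vertical below 0.1 rad and angle between the y axis of cheese_block and the y axis of guide, either way round below 0.2 rad and contact force between the fingers and cheese_block below 0.05 N and contact force between sliding_fence and cheese_block below 1 N), for 0.2 s.
2. the sliding fence presses the block against the fixed fence (contact force between sliding_fence and cheese_block above 1.5 N and y of cheese_block in the frame of guide below -0.057 m), for 0.1 s.
At the end, for the whole second after the job is handed in: the cheese block lies flat on the guide's bed against the fixed fence (its centre less than 33 mm from the fence's face), within 15 mm of the bed's middle line and 0.2 rad of its direction, at rest, and the sliding fence presses on it with 1.5 to 12 N (all of step 2 and contact force between sliding_fence and cheese_block below 12 N and x of cheese_block in the frame of guide between -0.015 and 0.015 m and z of cheese_block in the frame of guide below 0.016 m and angle between cheese_block's own z axis and vertical below 0.1 rad and angle between the y axis of cheese_block and the y axis of guide, either way round below 0.2 rad and linear speed of cheese_block below 0.01 m/s); the robot touches nothing.
It fails at once if the cheese is squashed (more than 12 N from the sliding fence) (contact force between sliding_fence and cheese_block above 12 N).
It fails at once if the fingers lean on the guide or its wheel with more than 14 N (contact force between the fingers and guide above 14 N).
It fails at once if the sliding fence is pushed by hand (more than 3 N) (contact force between the fingers and sliding_fence above 3 N).
It fails at once if a bystander is moved by more than 20 mm (distance of any of cube_a, cube_b, mug, toothpick_jar, mustard_jar, gherkin_jar from where it was at the start of the episode above 0.02 m).
It also fails if it takes over 72 s, if anything falls off the work surface, if the arm or the gripper's body presses on something with over 40 N, if the wrist force passes 120 N, or if a joint passes its speed limit or range.

## Working session

There is one attempt and no reset: what is moved stays moved. The work goes in short steps, Python scripts to look and compute and a shell command to move; the robot and the scene stay as the last step left them, time stands still between calls to the robot, and variables do not carry over. Pictures are saved under pics/ and viewed, and the job is handed in when it is done.

```bash
mkdir -p pics; cat > h.py <<'E'
import cv2,numpy as np
from station import ctrl
def shot(n,f):
    c=ctrl.camera(n); cv2.imwrite('pics/'+f+'.png',c['pixels']); 
    np.savez('pics/'+f+'.npz',**{k:c[k] for k in c}); return c
def load(f): return dict(np.load('pics/'+f+'.npz'))
def ray(c,u,v):
    K=np.array([[c['fx'],0,c['cx']],[0,c['fy'],c['cy']],[0,0,1]],float)
    xd=np.array([(u-c['cx'])/c['fx'],(v-c['cy'])/c['fy']]); x=xd.copy()
    for _ in range(20): x=xd/(1+c['k1']*(x@x))
    T=c['world_from_camera']; d=T[:3,:3]@np.array([x[0],-x[1],-1]); return T[:3,3],d
def onz(c,u,v,z):
    o,d=ray(c,u,v); return o+d*(z-o[2])/d[2]
def proj(c,p):
    T=c['world_from_camera']; q=T[:3,:3].T@(np.asarray(p)-T[:3,3]); x=np.array([q[0],-q[1]])/-q[2]; x=x*(1+c['k1']*(x@x))
    return np.array([c['fx']*x[0]+c['cx'],c['fy']*x[1]+c['cy']])
E
python3 - <<'E'
from h import *
for n in ['top','side','wrist']:
    c=shot(n,n+'0'); print(n,c['fx'],c['k1'],c['world_from_camera'].round(3).tolist())
o=ctrl.get_obs(); print({k:np.round(v,3).tolist() for k,v in o.items()})
E
```

```text
top 453.59808950077115 -0.12046233488011696 [[-0.015, 0.991, -0.136, 0.431], [-1.0, -0.015, 0.002, -0.076], [-0.0, 0.136, 0.991, 1.274], [0.0, 0.0, 0.0, 1.0]]
side 491.4241064456353 0.039207990582791556 [[-0.989, -0.089, 0.12, 0.736], [0.15, -0.611, 0.777, 1.018], [0.004, 0.787, 0.617, 0.932], [0.0, 0.0, 0.0, 1.0]]
wrist 288.9284603793029 -0.026447004764497812 [[0.243, 0.94, 0.239, 0.203], [-0.97, 0.236, 0.058, -0.516], [-0.002, -0.246, 0.969, 0.384], [0.0, 0.0, 0.0, 1.0]]
{'time_s': 0.15, 'qpos': [-1.391, 0.3, 1.521, 0.0, 1.321, -0.067], 'joint_vel': [0.0, -0.001, -0.001, -0.001, 0.001, 0.0], 'tau': [0.0, -53.196, -35.282, 0.071, 0.024, -0.0], 'ee_pos': [0.134, -0.533, 0.302], 'eef_rot': [-3.141, -0.0, 0.247], 'force': [-0.002, 0.156, -0.107], 'moment': [0.058, -0.005, 0.026], 'grip_width': 0.094}
```

View pics/top0.png

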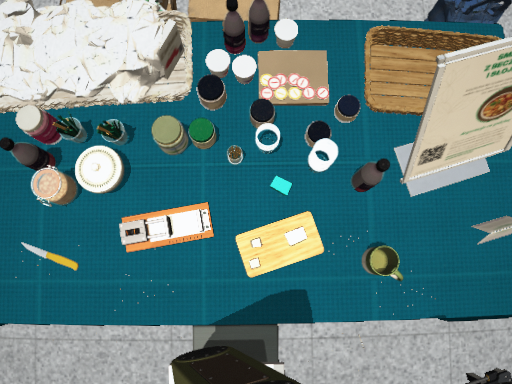

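View pics/side0.png

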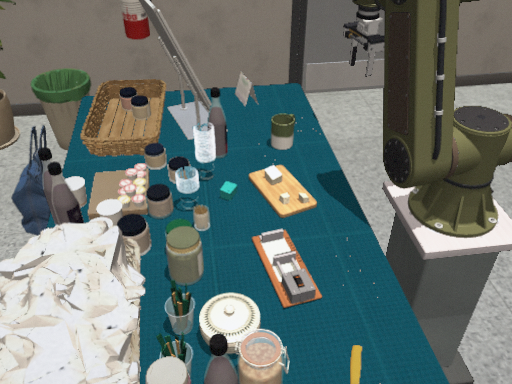

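Top view: the serving board is at about (280,243) with the large pale block at (295,236) and the two cubes at (256,243) and (254,263). A turquoise look-alike is at (281,185). The guide is at (167,227), with its housing at the left end (133,231). I'll enlarge the crop to confirm.

```bash
python3 - <<'E'
from h import *
a=cv2.imread('pics/top0.png')[185:285,110:340]; cv2.imwrite('pics/crop0.png',cv2.resize(a,None,fx=3.4,fy=3.4,interpolation=cv2.INTER_CUBIC))
a=cv2.imread('pics/side0.png')[155:315,230:340]; cv2.imwrite('pics/crop1.png',cv2.resize(a,None,fx=3.7,fy=3.7,interpolation=cv2.INTER_CUBIC))
E
```

```text
(no output)
```

View pics/crop0.png

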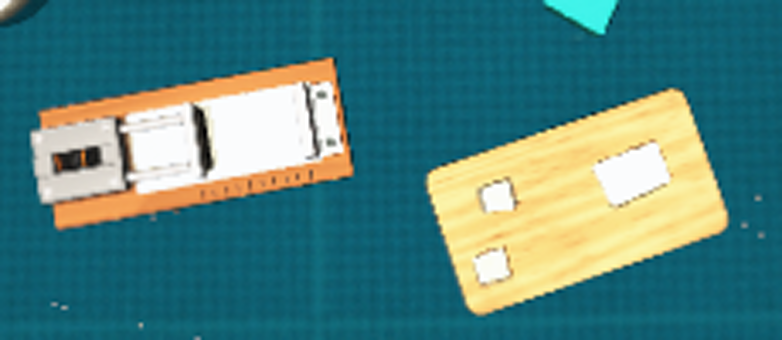

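View pics/crop1.png

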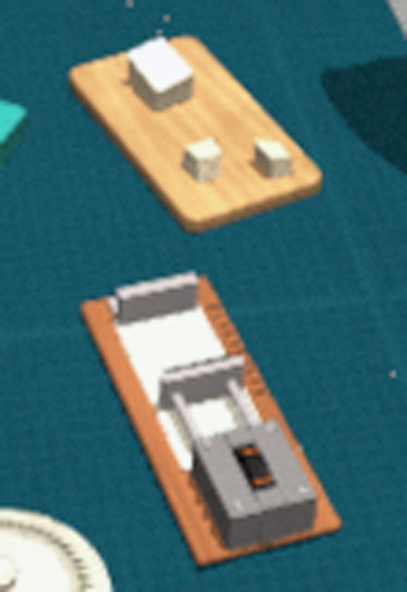

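The crop confirms it: the largest pale block is at the right of the board at (295,236). The guide's fixed fence is at the right end, at about (203,221), and the wheel is in the grey housing at about (132,231). Next I'll measure them.

```bash
cat > meas.py <<'E'
from h import *
def rect(c,mask,z,near,name,minA=30):
    cs,_=cv2.findContours(mask,cv2.RETR_EXTERNAL,cv2.CHAIN_APPROX_NONE)
    cs=[k for k in cs if cv2.contourArea(k)>minA]
    k=min(cs,key=lambda k:np.linalg.norm(k.reshape(-1,2).mean(0)-near))
    P=np.array([onz(c,u,v,z)[:2] for u,v in k.reshape(-1,2)])
    (x,y),(w,h),a=cv2.minAreaRect((P*1000).astype(np.float32))
    b=cv2.boxPoints(((x,y),(w,h),a)); e=b[1]-b[0]; f=b[2]-b[1]; L=e if np.linalg.norm(e)>np.linalg.norm(f) else f
    if L[1]<0: L=-L
    print(name,'ctr',round(x,1),round(y,1),'size',round(w,1),round(h,1),'yaw(long as +y)',round(np.degrees(np.arctan2(-L[0],L[1])),1))
    return x/1000,y/1000,np.arctan2(-L[0],L[1])
def white(im): 
    h=cv2.cvtColor(im,cv2.COLOR_BGR2HSV); return ((h[...,1]<60)&(h[...,2]>200)).astype(np.uint8)
E
python3 - <<'E'
from meas import *
c=load('top0'); im=c['pixels']; h=cv2.cvtColor(im,cv2.COLOR_BGR2HSV)
w=white(im)
rect(c,w,.053,(295,236),'block top'); rect(c,w,.044,(256,243),'cubeA'); rect(c,w,.044,(254,263),'cubeB')
warm=((h[...,0]<35)&(h[...,1]>60)&(h[...,2]>80)).astype(np.uint8)
rect(c,cv2.morphologyEx(warm,cv2.MORPH_CLOSE,np.ones((5,5))),.016,(280,243),'board',500)
m=np.zeros_like(warm); m[190:260,110:222]=1
nt=((h[...,0]<80)|(h[...,0]>110)|(h[...,1]<90)).astype(np.uint8)&m
rect(c,nt,.012,(167,227),'guide',500)
org=((h[...,0]<25)&(h[...,1]>90)&(h[...,2]>80)).astype(np.uint8)&m
cs,_=cv2.findContours(org,cv2.RETR_EXTERNAL,cv2.CHAIN_APPROX_NONE)
P=np.vstack([k.reshape(-1,2) for k in cs if len(k)>15]); W=np.array([onz(c,u,v,.012)[:2] for u,v in P])*1000
print(cv2.minAreaRect(W.astype(np.float32)))
gr=((h[...,1]<60)&(h[...,2]<215)&(h[...,2]>110)).astype(np.uint8)&m
rect(c,gr,.046,(131,231),'housing',100)
for n,(u,v) in dict(slot=(132,231.5),fixtop=(199.6,218.8),slideface=(171.5,226.5)).items(): print(n,onz(c,u,v,.042).round(4))
a=im[195:258,112:222]; cv2.imwrite('pics/crop2.png',cv2.resize(a,None,fx=7,fy=7,interpolation=cv2.INTER_NEAREST))
E
```

```text
block top ctr 496.3 -196.2 size 36.3 54.8 yaw(long as +y) 21.9
cubeA ctr 478.8 -88.7 size 22.3 21.7 yaw(long as +y) -76.9
cubeB ctr 424.9 -82.8 size 21.5 24.8 yaw(long as +y) 13.1
board ctr 476.7 -154.0 size 124.9 224.4 yaw(long as +y) 17.9
guide ctr 526.1 163.8 size 104.5 260.2 yaw(long as +y) 9.1
((527.9199829101562, 158.98118591308594), (100.2130355834961, 248.9467315673828), 9.375614166259766)
housing ctr 513.2 241.9 size 59.5 82.7 yaw(long as +y) 7.5
slot [0.5139 0.25   0.042 ]
fixtop [0.5464 0.0637 0.042 ]
slideface [0.5264 0.1408 0.042 ]
```

View pics/crop2.png

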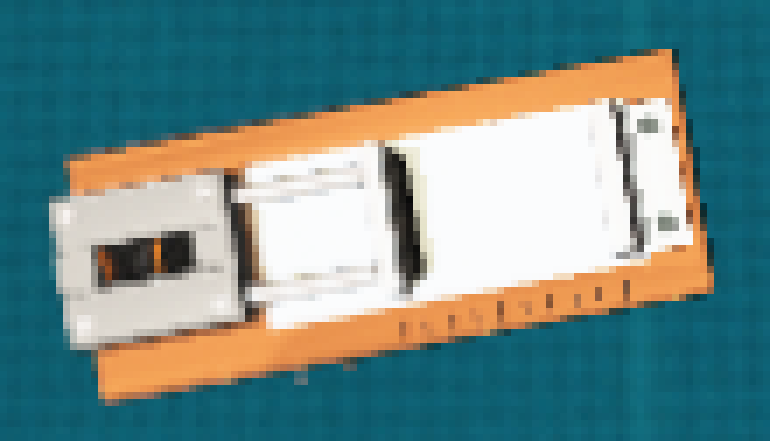

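The measurements agree with the sizes given:
- **Board:** 125 x 224 mm.
- **Guide bed:** centre (0.528, 0.159), yaw 9.4°, 100 x 249 mm.
- **Block:** centre (0.496, -0.196), yaw about 22°.
- **Gap between the fences:** about 72 mm.

Now I'll move towards the block.

```bash
python3 -m pendant '[{"tx":0.77,"ty":-0.43},{"tx":0.77,"ty":-0.43},{"tx":0.77,"ty":-0.43},{"tx":0.77,"ty":-0.43},{"tx":0.77,"ty":-0.43},{"tx":0.77,"ty":-0.43},{"tx":0.77,"ty":-0.43},{"tx":0.77,"ty":-0.43}]'; python3 -m pendant '[{"tx":0.77,"ty":-0.43},{"tx":0.77,"ty":-0.43},{"tx":0.77,"ty":-0.43},{"tx":0.77,"ty":-0.43},{"rz":-1},{"rz":-1},{"rz":-1},{"rz":-1}]';python3 -m pendant '[{"rz":-1},{"rz":-1},{"rz":-1},{"rz":-1},{"rz":-1},{"rz":-1},{"rz":-1},{"rz":-1}]'
```

```text
$[0]: bad value
$[0]: bad value
$[0]: bad value
```

```bash
python3 -m pendant '[{"rz":-1},{"rz":-1},{"rz":-1},{"rz":-1},{"rz":-1},{"rz":-1},{"rz":-1},{"rz":-1}]'; cat > go.py <<'E'
import sys
from h import *
# target x y z yaw_deg -> tool shifts in units (of 40mm / 4deg)
def go(x,y,z,yaw):
    o=ctrl.get_obs(); from scipy.spatial.transform import Rotation as R
    r=R.from_euler('xyz',o['eef_rot']); d=r.inv().apply(np.array([x,y,z])-o['ee_pos'])
    t=(r.inv()*R.from_euler('xyz',[np.pi,0,np.radians(yaw)])).as_rotvec(degrees=True)
    print('t',o['time_s'],'shift/40mm',(d/.04).round(3),'turn/4deg',(t/4).round(3),'pos',np.round(o['ee_pos'],4),'rot',np.degrees(o['eef_rot']).round(2),'F',np.round(o['force'],2),'w',round(float(o['grip_width']),4))
go(*map(float,sys.argv[1:]))
E
python3 go.py .496 -.196 .25 112
```

```text
t 0.15 shift/40mm [10.827 -5.966  1.311] turn/4deg [-8.0000e-03 -1.1000e-02 -2.4466e+01] pos [ 0.1343 -0.5332  0.3022] rot [-179.95   -0.     14.14] F [-0.    0.16 -0.11] w 0.0942$[0]: bad value
```

```bash
python3 -m pendant '[{"tx":0.77,"ty":-0.43,"tz":0,"rx":0,"ry":0,"rz":0,"grip":-1}]'
```

```text
time_s: 0.23
ee_pos: [0.1578, -0.5108, 0.3016]
eef_rot: [-3.14, 0.001, 0.243]
force: [1.0, -0.1, 1.4]
grip_width: 0.094
```

```bash
python3 -m pendant '[{"tx":0.77,"ty":-0.43,"tz":0,"rx":0,"ry":0,"rz":0,"grip":-1},{"tx":0.77,"ty":-0.43,"tz":0,"rx":0,"ry":0,"rz":0,"grip":-1},{"tx":0.77,"ty":-0.43,"tz":0,"rx":0,"ry":0,"rz":0,"grip":-1},{"tx":0.77,"ty":-0.43,"tz":0,"rx":0,"ry":0,"rz":0,"grip":-1},{"tx":0.77,"ty":-0.43,"tz":0,"rx":0,"ry":0,"rz":0,"grip":-1},{"tx":0.77,"ty":-0.43,"tz":0,"rx":0,"ry":0,"rz":0,"grip":-1},{"tx":0.77,"ty":-0.43,"tz":0,"rx":0,"ry":0,"rz":0,"grip":-1},{"tx":0.77,"ty":-0.43,"tz":0,"rx":0,"ry":0,"rz":0,"grip":-1}]'
python3 -m pendant '[{"tx":0.77,"ty":-0.43,"tz":0,"rx":0,"ry":0,"rz":0,"grip":-1},{"tx":0.77,"ty":-0.43,"tz":0,"rx":0,"ry":0,"rz":0,"grip":-1},{"tx":0.77,"ty":-0.43,"tz":0,"rx":0,"ry":0,"rz":0,"grip":-1},{"tx":0.77,"ty":-0.43,"tz":0,"rx":0,"ry":0,"rz":0,"grip":-1},{"tx":0,"ty":0,"tz":0.3,"rx":0,"ry":0,"rz":-1,"grip":-1},{"tx":0,"ty":0,"tz":0.3,"rx":0,"ry":0,"rz":-1,"grip":-1},{"tx":0,"ty":0,"tz":0,"rx":0,"ry":0,"rz":-1,"grip":-1},{"tx":0,"ty":0,"tz":0,"rx":0,"ry":0,"rz":-1,"grip":-1}]'
python3 -m pendant '[{"tx":0,"ty":0,"tz":0,"rx":0,"ry":0,"rz":-1,"grip":-1},{"tx":0,"ty":0,"tz":0,"rx":0,"ry":0,"rz":-1,"grip":-1},{"tx":0,"ty":0,"tz":0,"rx":0,"ry":0,"rz":-1,"grip":-1},{"tx":0,"ty":0,"tz":0,"rx":0,"ry":0,"rz":-1,"grip":-1},{"tx":0,"ty":0,"tz":0,"rx":0,"ry":0,"rz":-1,"grip":-1},{"tx":0,"ty":0,"tz":0,"rx":0,"ry":0,"rz":-1,"grip":-1},{"tx":0,"ty":0,"tz":0,"rx":0,"ry":0,"rz":-1,"grip":-1},{"tx":0,"ty":0,"tz":0,"rx":0,"ry":0,"rz":-1,"grip":-1}]'
python3 -m pendant '[{"tx":0,"ty":0,"tz":0,"rx":0,"ry":0,"rz":-1,"grip":-1},{"tx":0,"ty":0,"tz":0,"rx":0,"ry":0,"rz":-1,"grip":-1},{"tx":0,"ty":0,"tz":0,"rx":0,"ry":0,"rz":-1,"grip":-1},{"tx":0,"ty":0,"tz":0,"rx":0,"ry":0,"rz":-1,"grip":-1},{"tx":0,"ty":0,"tz":0,"rx":0,"ry":0,"rz":-1,"grip":-1},{"tx":0,"ty":0,"tz":0,"rx":0,"ry":0,"rz":-1,"grip":-1},{"tx":0,"ty":0,"tz":0,"rx":0,"ry":0,"rz":-1,"grip":-1},{"tx":0,"ty":0,"tz":0,"rx":0,"ry":0,"rz":-1,"grip":-1}]'
python3 go.py .496 -.196 .25 112
```

```text
time_s: 0.9
ee_pos: [0.3699, -0.309, 0.3]
eef_rot: [-3.137, 0.001, 0.237]
force: [-0.0, 0.3, -0.4]
grip_width: 0.0943
time_s: 1.57
ee_pos: [0.4821, -0.2003, 0.2741]
eef_rot: [-3.136, -0.0, 0.533]
force: [-0.3, -0.4, 1.9]
grip_width: 0.0939
time_s: 2.23
ee_pos: [0.4817, -0.1995, 0.2715]
eef_rot: [-3.131, -0.003, 1.122]
force: [0.2, -0.6, 0.7]
grip_width: 0.0939
time_s: 2.9
ee_pos: [0.4811, -0.1992, 0.2696]
eef_rot: [-3.132, -0.011, 1.709]
force: [-0.3, 0.0, 0.1]
grip_width: 0.0939
t 2.9 shift/40mm [0.021 0.384 0.488] turn/4deg [-0.122 -0.171 -3.517] pos [ 0.4811 -0.1992  0.2696] rot [-179.43   -0.62   97.93] F [-0.26  0.04  0.06] w 0.0939
```

```bash
python3 -m pendant '[{"tx":0,"ty":0.1,"tz":0.2,"rx":-0.03,"ry":-0.05,"rz":-1,"grip":-1},{"tx":0,"ty":0.1,"tz":0.1,"rx":-0.03,"ry":-0.05,"rz":-1,"grip":-1},{"tx":0,"ty":0.1,"tz":0.1,"rx":-0.03,"ry":-0.05,"rz":-1,"grip":-1},{"tx":0,"ty":0.1,"tz":0.1,"rx":-0.03,"ry":-0.02,"rz":-0.6,"grip":-1},{"tx":0,"ty":0,"tz":0,"rx":0,"ry":0,"rz":0,"grip":-1}]'
python3 go.py .496 -.196 .25 112
python3 - <<'E'
from h import *
c=shot('wrist','wrist1')
E
```

```text
time_s: 3.32
ee_pos: [0.4966, -0.1949, 0.248]
eef_rot: [-3.141, -0.001, 1.977]
force: [0.9, 0.1, -0.1]
grip_width: 0.0942
t 3.3167 shift/40mm [-0.018 -0.025 -0.049] turn/4deg [-0.011 -0.009  0.324] pos [ 0.4966 -0.1949  0.248 ] rot [-1.7996e+02 -4.0000e-02  1.1330e+02] F [ 0.93  0.09 -0.13] w 0.0942
```

View pics/wrist1.png

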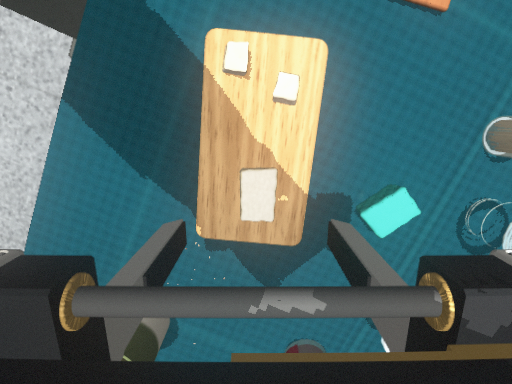

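The wrist view shows the block at (258,195), upright between the fingers; the cubes are at (236,57) and (287,87), well clear. I'll measure the block more exactly.

```bash
python3 - <<'E'
from meas import *
c=load('wrist1'); im=c['pixels']; h=cv2.cvtColor(im,cv2.COLOR_BGR2HSV)
w=((h[...,1]<60)&(h[...,2]>130)).astype(np.uint8); m=np.zeros_like(w); m[150:235,225:290]=1
rect(c,w&m,.053,(258,195),'block')
print([proj(c,[.4966,-.1949,.05])])
E
python3 go.py .496 -.196 .25 112
```

```text
block ctr 496.9 -194.4 size 35.4 53.1 yaw(long as +y) 23.3
[array([257.41367328, 195.22111804])]
t 3.3667 shift/40mm [-0.017 -0.02  -0.041] turn/4deg [-0.012 -0.008  0.289] pos [ 0.4965 -0.1951  0.2484] rot [-1.7995e+02 -3.0000e-02  1.1315e+02] F [ 1.66 -0.1  -0.35] w 0.0943
```

```bash
python3 -m pendant '[{"tx":0,"ty":0,"tz":0.8,"rx":0,"ry":0,"rz":0,"grip":-1},{"tx":0,"ty":0,"tz":0.8,"rx":0,"ry":0,"rz":0,"grip":-1},{"tx":0,"ty":0,"tz":0.8,"rx":0,"ry":0,"rz":0,"grip":-1},{"tx":0,"ty":0,"tz":0.4,"rx":0,"ry":0,"rz":0,"grip":-1},{"tx":0,"ty":0,"tz":0.2,"rx":0,"ry":0,"rz":0,"grip":-1},{"tx":0,"ty":0,"tz":0,"rx":0,"ry":0,"rz":0,"grip":-1}]'
python3 go.py .4968 -.1947 .116 113
```

```text
time_s: 3.87
ee_pos: [0.4966, -0.196, 0.1267]
eef_rot: [3.139, 0.003, 1.964]
force: [0.5, -0.1, 0.4]
grip_width: 0.094
t 3.8667 shift/40mm [0.029 0.016 0.268] turn/4deg [ 0.032  0.045 -0.124] pos [ 0.4966 -0.196   0.1267] rot [179.87   0.18 112.51] F [ 0.52 -0.15  0.36] w 0.094
```

```bash
python3 -m pendant '[{"tx":0.03,"ty":0.02,"tz":0.27,"rx":0.03,"ry":0.04,"rz":-0.1,"grip":-1},{"tx":0,"ty":0,"tz":0,"rx":0,"ry":0,"rz":0,"grip":0.3},{"tx":0,"ty":0,"tz":0,"rx":0,"ry":0,"rz":0,"grip":1},{"tx":0,"ty":0,"tz":0,"rx":0,"ry":0,"rz":0,"grip":1},{"tx":0,"ty":0,"tz":0,"rx":0,"ry":0,"rz":0,"grip":1},{"tx":0,"ty":0,"tz":0,"rx":0,"ry":0,"rz":0,"grip":1},{"tx":0,"ty":0,"tz":0,"rx":0,"ry":0,"rz":0,"grip":1},{"tx":0,"ty":0,"tz":0,"rx":0,"ry":0,"rz":0,"grip":1}]' 8
python3 go.py .4968 -.1947 .116 113
```

```text
time_s: 4.53
ee_pos: [0.4988, -0.1955, 0.1204]
eef_rot: [3.137, 0.006, 1.969]
force: [-0.3, 0.8, -0.4]
grip_width: 0.0507
t 4.5333 shift/40mm [ 0.039 -0.039  0.109] turn/4deg [ 0.071  0.082 -0.045] pos [ 0.4988 -0.1955  0.1204] rot [179.71   0.33 112.82] F [-0.29  0.76 -0.36] w 0.0507
```

```bash
python3 -m pendant '[{"tx":0,"ty":0,"tz":0.05,"rx":0.04,"ry":0.04,"rz":0,"grip":1},{"tx":0,"ty":0,"tz":0.03,"rx":0.03,"ry":0.04,"rz":0,"grip":1},{"tx":0,"ty":0,"tz":0,"rx":0,"ry":0,"rz":0,"grip":1},{"tx":0,"ty":0,"tz":0,"rx":0,"ry":0,"rz":0,"grip":1},{"tx":0,"ty":0,"tz":0,"rx":0,"ry":0,"rz":0,"grip":1}]' 8
python3 go.py .4968 -.1947 .116 113
```

```text
time_s: 4.95
ee_pos: [0.499, -0.1956, 0.1176]
eef_rot: [-3.141, -0.0, 1.969]
force: [-0.5, 0.3, 2.5]
grip_width: 0.0379
t 4.95 shift/40mm [ 0.043 -0.042  0.041] turn/4deg [-0.001 -0.    -0.047] pos [ 0.499  -0.1956  0.1176] rot [-179.99   -0.    112.81] F [-0.46  0.32  2.48] w 0.0379
```

```bash
python3 -m pendant '[{"tx":0,"ty":0,"tz":0,"rx":0,"ry":0,"rz":0,"grip":1},{"tx":0,"ty":0,"tz":-0.3,"rx":0,"ry":0,"rz":0,"grip":1},{"tx":0,"ty":0,"tz":-0.7,"rx":0,"ry":0,"rz":0,"grip":1},{"tx":0,"ty":0,"tz":-0.7,"rx":0,"ry":0,"rz":0,"grip":1},{"tx":0,"ty":0,"tz":-0.5,"rx":0,"ry":0,"rz":0,"grip":1}]' 8
python3 go.py .5366 .1067 .2 99.4
python3 - <<'E'
from h import *
c=shot('side','side1'); a=c['pixels'][120:320,200:360]; cv2.imwrite('pics/s1.png',cv2.resize(a,None,fx=3,fy=3))
E
```

```text
time_s: 5.37
ee_pos: [0.4973, -0.1949, 0.2057]
eef_rot: [-3.135, -0.008, 1.969]
force: [-0.3, 0.8, -0.5]
grip_width: 0.0378
t 5.3667 shift/40mm [6.568 3.829 0.166] turn/4deg [-0.109 -0.096  3.352] pos [ 0.4973 -0.1949  0.2057] rot [-179.61   -0.43  112.81] F [-0.34  0.75 -0.45] w 0.0378
```

View pics/s1.png

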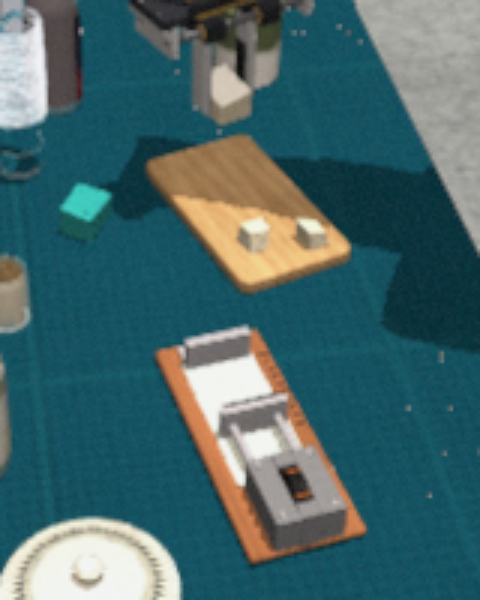

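The block is held (crop position (228,95)) and the board now carries only the two cubes. Carrying it to the guide.

```bash
python3 -m pendant '[{"tx":0.8,"ty":0.47,"tz":0,"rx":0,"ry":0,"rz":0,"grip":1},{"tx":0.8,"ty":0.47,"tz":0,"rx":0,"ry":0,"rz":0,"grip":1},{"tx":0.8,"ty":0.47,"tz":0,"rx":0,"ry":0,"rz":0,"grip":1},{"tx":0.8,"ty":0.47,"tz":0,"rx":0,"ry":0,"rz":0,"grip":1},{"tx":0.8,"ty":0.47,"tz":0,"rx":0,"ry":0,"rz":0,"grip":1},{"tx":0.8,"ty":0.47,"tz":0,"rx":0,"ry":0,"rz":0,"grip":1},{"tx":0.8,"ty":0.47,"tz":0,"rx":0,"ry":0,"rz":0,"grip":1},{"tx":0.4,"ty":0.23,"tz":0,"rx":0,"ry":0,"rz":0,"grip":1}]' 8
python3 go.py .5366 .1067 .2 99.4
```

```text
time_s: 6.08
ee_pos: [0.5363, 0.0879, 0.2161]
eef_rot: [3.138, 0.002, 1.96]
force: [0.2, -0.9, -0.2]
grip_width: 0.0378
t 6.0833 shift/40mm [0.432 0.183 0.403] turn/4deg [0.056 0.023 3.23 ] pos [0.5363 0.0879 0.2161] rot [1.7979e+02 1.2000e-01 1.1232e+02] F [ 0.18 -0.89 -0.18] w 0.0378
```

```bash
python3 -m pendant '[{"tx":0.2,"ty":0.1,"tz":0.2,"rx":0.05,"ry":0.02,"rz":0.8,"grip":1},{"tx":0.1,"ty":0,"tz":0.2,"rx":0,"ry":0,"rz":0.8,"grip":1},{"tx":0,"ty":0,"tz":0.2,"rx":0,"ry":0,"rz":0.8,"grip":1},{"tx":0,"ty":0,"tz":0.2,"rx":0,"ry":0,"rz":0.8,"grip":1},{"tx":0,"ty":0,"tz":0,"rx":0,"ry":0,"rz":0,"grip":1}]' 8
python3 go.py .5366 .1067 .16 99.4
python3 - <<'E'
from meas import *
c=shot('wrist','wrist2')
E
```

```text
time_s: 6.5
ee_pos: [0.5352, 0.1075, 0.1848]
eef_rot: [3.14, -0.0, 1.735]
force: [-0.1, 0.1, -1.7]
grip_width: 0.0381
t 6.5 shift/40mm [-0.026  0.03   0.619] turn/4deg [ 0.028 -0.     0.   ] pos [0.5352 0.1075 0.1848] rot [179.89  -0.    99.4 ] F [-0.14  0.05 -1.67] w 0.0381
```

View pics/wrist2.png

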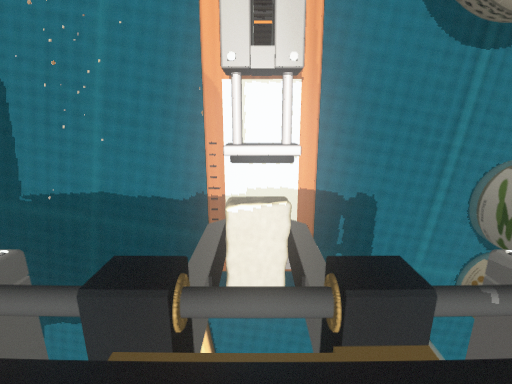

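The wrist view shows the block in the jaws (258,245), parallel to the guide. The sliding fence is at (262,150) with its pad's lower edge near row 163, and the housing and wheel are at (262,20).

```bash
python3 - <<'E'
from h import *
c=load('wrist2')
G=np.array([.5279,.159]); a=np.radians(9.4); ex=np.array([np.cos(a),np.sin(a)]); ey=np.array([-np.sin(a),np.cos(a)])
g=lambda p:(np.array([(p[:2]-G)@ex,(p[:2]-G)@ey])*1000).round(1)
for n,u,v,z in [('fenceL',225,150,.042),('fenceR',300,150,.042),('padlow',262,163,.04),('hous corner L',222,68,.046),('housR',303,68,.046),('bedL',207,200,.012),('bedR',309,200,.012),('bedL2',202,60,.012),('bedR2',322,40,.012),('slot c',262,20,.046)]:
  print(n,g(onz(c,u,v,z)))
zt=.0832+.037
for n,u,v in [('blk tl',228,203),('blk tr',290,203),('blk l',227,288),('blk r',286,288)]: print(n,g(onz(c,u,v,zt)))
print('tcp',g(np.array([.5352,.1075])))
E
```

```text
fenceL [-26.   -2.1]
fenceR [32.  -2.1]
padlow [  2.7 -12.5]
hous corner L [-26.2  56.5]
housR [31.6 56.5]
bedL [-46.9 -50.3]
bedR [ 46.4 -50.4]
bedL2 [-46.2  68.4]
bedR2 [51.4 83.5]
slot c [ 2.2 87.5]
blk tl [-16.8 -22.5]
blk tr [ 15.9 -22.6]
blk l [-18.7 -73. ]
blk r [ 15.  -73.1]
tcp [ -1.2 -52. ]
```

Clearances along y are about 8 mm to the pad and 11 mm to the fixed fence. I'll shift +2.5 mm in guide x and descend.

```bash
python3 -m pendant '[{"tx":0,"ty":0.07,"tz":0.5,"rx":0.02,"ry":0,"rz":0,"grip":1},{"tx":0,"ty":0,"tz":0.5,"rx":0,"ry":0,"rz":0,"grip":1},{"tx":0,"ty":0,"tz":0.4,"rx":0,"ry":0,"rz":0,"grip":1},{"tx":0,"ty":0,"tz":0.2,"rx":0,"ry":0,"rz":0,"grip":1},{"tx":0,"ty":0,"tz":0,"rx":0,"ry":0,"rz":0,"grip":1}]' 8
python3 go.py .538 .1077 .1145 99.4
```

```text
time_s: 6.97
ee_pos: [0.5402, 0.1075, 0.1238]
eef_rot: [3.134, 0.0, 1.748]
force: [-0.1, 0.0, -0.5]
grip_width: 0.0376
t 6.9667 shift/40mm [ 0.014 -0.054  0.232] turn/4deg [0.106 0.004 0.184] pos [0.5402 0.1075 0.1238] rot [1.7958e+02 2.0000e-02 1.0014e+02] F [-0.12  0.01 -0.48] w 0.0376
```

```bash
python3 -m pendant '[{"tx":0.01,"ty":-0.05,"tz":0.15,"rx":0.1,"ry":0,"rz":0.18,"grip":1},{"tx":0,"ty":0,"tz":0.07,"rx":0,"ry":0,"rz":0,"grip":1},{"tx":0,"ty":0,"tz":0,"rx":0,"ry":0,"rz":0,"grip":1}]' 8
python3 go.py .538 .1077 .1145 99.4
```

```text
time_s: 7.22
ee_pos: [0.5388, 0.1075, 0.1166]
eef_rot: [3.14, 0.0, 1.735]
force: [-0.3, 0.2, -0.7]
grip_width: 0.0379
t 7.2167 shift/40mm [ 0.009 -0.018  0.052] turn/4deg [0.029 0.005 0.008] pos [0.5388 0.1075 0.1166] rot [1.7988e+02 2.0000e-02 9.9430e+01] F [-0.34  0.18 -0.67] w 0.0379
```

```bash
python3 -m pendant '[{"tx":0,"ty":0,"tz":0.06,"rx":0.02,"ry":0,"rz":0,"grip":1},{"tx":0,"ty":0,"tz":0.02,"rx":0,"ry":0,"rz":0,"grip":1},{"tx":0,"ty":0,"tz":0,"rx":0,"ry":0,"rz":0,"grip":1}]' 8
python3 go.py .538 .1077 .1145 99.4
```

```text
time_s: 7.47
ee_pos: [0.5394, 0.1075, 0.1147]
eef_rot: [3.139, 0.0, 1.736]
force: [-0.8, -0.8, -0.9]
grip_width: 0.0382
t 7.4667 shift/40mm [ 0.011 -0.033  0.004] turn/4deg [0.04  0.007 0.015] pos [0.5394 0.1075 0.1147] rot [1.7984e+02 3.0000e-02 9.9460e+01] F [-0.76 -0.79 -0.85] w 0.0382
```

Release in small steps.

```bash
python3 -m pendant '[{"tx":0,"ty":-0.02,"tz":0.02,"rx":0,"ry":0,"rz":0,"grip":1},{"tx":0,"ty":0,"tz":0,"rx":0,"ry":0,"rz":0,"grip":0},{"tx":0,"ty":0,"tz":0,"rx":0,"ry":0,"rz":0,"grip":-0.2},{"tx":0,"ty":0,"tz":0,"rx":0,"ry":0,"rz":0,"grip":-0.4},{"tx":0,"ty":0,"tz":0,"rx":0,"ry":0,"rz":0,"grip":-0.4},{"tx":0,"ty":0,"tz":0,"rx":0,"ry":0,"rz":0,"grip":-0.4},{"tx":0,"ty":0,"tz":-0.1,"rx":0,"ry":0,"rz":0,"grip":-0.4}]' 8
python3 go.py .538 .1077 .1145 99.4
python3 - <<'E'
from meas import *
c=shot('wrist','wrist3')
E
```

```text
time_s: 8.05
ee_pos: [0.5386, 0.1074, 0.1183]
eef_rot: [3.138, 0.001, 1.736]
force: [-0.2, 1.0, -1.3]
grip_width: 0.0659
t 8.05 shift/40mm [ 0.011 -0.015  0.096] turn/4deg [0.049 0.008 0.018] pos [0.5386 0.1074 0.1183] rot [1.798e+02 3.000e-02 9.947e+01] F [-0.17  0.98 -1.27] w 0.0659
```

View pics/wrist3.png

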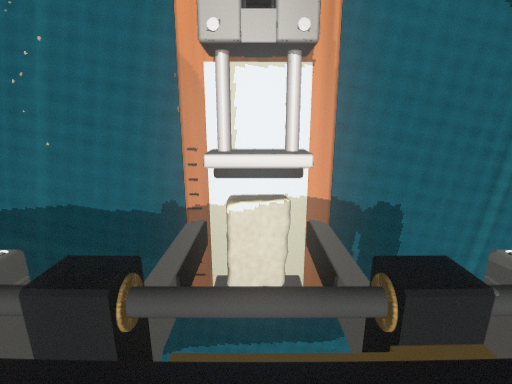

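The block is flat and free on the bed (258,245), the fingers are clear, and the pad edge at row 178 doesn't touch it. Rising, closing the gripper and going over to the wheel.

```bash
python3 -m pendant '[{"tx":0,"ty":0,"tz":-0.5,"rx":0.04,"ry":0,"rz":0,"grip":-0.4},{"tx":0,"ty":0,"tz":-0.8,"rx":0,"ry":0,"rz":0,"grip":-0.4},{"tx":0,"ty":0,"tz":-0.8,"rx":0,"ry":0,"rz":0,"grip":-0.4},{"tx":0,"ty":0,"tz":-0.4,"rx":0,"ry":0,"rz":0,"grip":1},{"tx":0.5,"ty":0,"tz":0,"rx":0,"ry":0,"rz":0,"grip":1},{"tx":0.7,"ty":0,"tz":0,"rx":0,"ry":0,"rz":0,"grip":1},{"tx":0.7,"ty":0,"tz":0,"rx":0,"ry":0,"rz":0,"grip":1},{"tx":0.4,"ty":0,"tz":0,"rx":0,"ry":0,"rz":0,"grip":1}]' 10
python3 go.py .5141 .255 .19 99.4
python3 - <<'E'
from meas import *
c=shot('wrist','wrist4')
E
```

```text
time_s: 8.77
ee_pos: [0.5239, 0.1984, 0.2275]
eef_rot: [3.136, 0.0, 1.73]
force: [0.4, 0.2, -0.2]
grip_width: 0.0359
t 8.7667 shift/40mm [ 1.437 -0.021  0.938] turn/4deg [ 0.074  0.003 -0.063] pos [0.5239 0.1984 0.2275] rot [1.797e+02 1.000e-02 9.915e+01] F [ 0.4   0.23 -0.18] w 0.0359
```

View pics/wrist4.png

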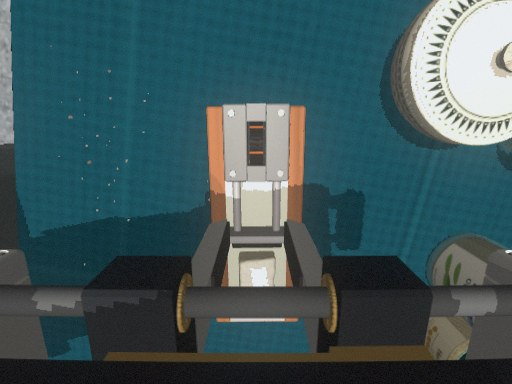

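The wheel slot is at (257,143), spanning rows 121–166 on the housing (224–289, 104–181). The block lies on the bed at (257,270). Computing the slot in world coordinates.

```bash
python3 - <<'E'
from h import *
c=load('wrist4')
P={n:onz(c,u,v,z) for n,u,v,z in [('slot',257,143.5,.046),('s0',257,121,.046),('s1',257,166,.046),('hTL',224,104,.046),('hTR',289,104,.046),('hBL',224,181,.046),('hBR',289,181,.046)]}
for n in P: print(n,P[n].round(4))
print('hc',np.mean([P[k] for k in ('hTL','hTR','hBL','hBR')],0).round(4))
E
python3 go.py .5141 .255 .19 99.4
```

```text
slot [0.5162 0.2498 0.046 ]
s0 [0.5131 0.2693 0.046 ]
s1 [0.5195 0.2297 0.046 ]
hTL [0.4823 0.279  0.046 ]
hTR [0.5384 0.288  0.046 ]
hBL [0.4914 0.211  0.046 ]
hBR [0.5511 0.2205 0.046 ]
hc [0.5158 0.2496 0.046 ]
t 8.8167 shift/40mm [ 1.393 -0.018  0.94 ] turn/4deg [ 0.077 -0.004 -0.042] pos [0.5236 0.2001 0.2276] rot [ 1.7969e+02 -1.0000e-02  9.9230e+01] F [-0.88  2.52 -0.27] w 0.032
```

```bash
python3 -m pendant '[{"tx":0.6,"ty":0,"tz":0.3,"rx":0.04,"ry":0,"rz":0,"grip":1},{"tx":0.5,"ty":0,"tz":0.4,"rx":0.03,"ry":0,"rz":0,"grip":1},{"tx":0.3,"ty":0,"tz":0.4,"rx":0,"ry":0,"rz":0,"grip":1},{"tx":0,"ty":0,"tz":0.2,"rx":0,"ry":0,"rz":0,"grip":1},{"tx":0,"ty":0,"tz":0.1,"rx":0,"ry":0,"rz":0,"grip":1},{"tx":0,"ty":0,"tz":0,"rx":0,"ry":0,"rz":0,"grip":1}]' 10
python3 go.py .5144 .256 .164 99.4
```

```text
time_s: 9.32
ee_pos: [0.5149, 0.2571, 0.1716]
eef_rot: [3.138, -0.0, 1.734]
force: [0.3, 0.1, 0.0]
grip_width: 0.0004
t 9.3167 shift/40mm [-0.024 -0.017  0.189] turn/4deg [ 0.054 -0.005 -0.011] pos [0.5149 0.2571 0.1716] rot [ 1.7979e+02 -2.0000e-02  9.9350e+01] F [0.25 0.05 0.03] w 0.0004
```

```bash
python3 -m pendant '[{"tx":-0.02,"ty":-0.02,"tz":0.2,"rx":0.05,"ry":0,"rz":0,"grip":1},{"tx":0,"ty":0,"tz":0.1,"rx":0,"ry":0,"rz":0,"grip":1},{"tx":0,"ty":0,"tz":0.03,"rx":0,"ry":0,"rz":0,"grip":1},{"tx":0,"ty":0,"tz":0,"rx":0,"ry":0,"rz":0,"grip":1}]' 10
python3 go.py .5144 .256 .157 99.4
```

```text
time_s: 9.65
ee_pos: [0.5156, 0.2534, 0.159]
eef_rot: [3.14, -0.001, 1.731]
force: [0.2, 0.3, -0.0]
grip_width: 0.0004
t 9.65 shift/40mm [ 0.069 -0.019  0.051] turn/4deg [ 0.029 -0.008 -0.053] pos [0.5156 0.2534 0.159 ] rot [ 1.7989e+02 -3.0000e-02  9.9190e+01] F [ 0.21  0.29 -0.  ] w 0.0004
```

```bash
python3 -m pendant '[{"tx":0.08,"ty":-0.02,"tz":0.04,"rx":0.02,"ry":0,"rz":-0.05,"grip":1},{"tx":0,"ty":0,"tz":0.03,"rx":0,"ry":0,"rz":0,"grip":1},{"tx":0,"ty":0,"tz":0,"rx":0,"ry":0,"rz":0,"grip":1}]' 10
python3 go.py .5144 .256 .154 99.4
```

```text
time_s: 9.9
ee_pos: [0.5147, 0.2562, 0.1568]
eef_rot: [3.14, -0.001, 1.734]
force: [-0.6, -0.4, -0.2]
grip_width: 0.0005
t 9.9 shift/40mm [-0.003 -0.008  0.071] turn/4deg [ 0.026 -0.012 -0.012] pos [0.5147 0.2562 0.1568] rot [ 1.799e+02 -5.000e-02  9.935e+01] F [-0.58 -0.37 -0.16] w 0.0005
```

```bash
python3 -m pendant '[{"tx":0,"ty":0,"tz":0.03,"rx":0,"ry":0,"rz":0,"grip":1},{"tx":0,"ty":0,"tz":0,"rx":0,"ry":0,"rz":0,"grip":1}]' 10
python3 go.py .5144 .256 .154 99.4
```

```text
time_s: 10.07
ee_pos: [0.5147, 0.2563, 0.1558]
eef_rot: [3.139, -0.001, 1.734]
force: [0.1, 0.4, -1.1]
grip_width: 0.0005
t 10.0667 shift/40mm [-0.007 -0.009  0.045] turn/4deg [ 0.032 -0.014 -0.008] pos [0.5147 0.2563 0.1558] rot [ 1.7987e+02 -6.0000e-02  9.9370e+01] F [ 0.09  0.39 -1.15] w 0.0005
```

```bash
python3 -m pendant '[{"tx":0,"ty":0,"tz":0.03,"rx":0,"ry":0,"rz":0,"grip":1},{"tx":0,"ty":0,"tz":0,"rx":0,"ry":0,"rz":0,"grip":1}]' 10
python3 go.py .5144 .256 .154 99.4
```

```text
time_s: 10.23
ee_pos: [0.5147, 0.2564, 0.1546]
eef_rot: [3.139, -0.001, 1.734]
force: [0.2, -0.0, 0.7]
grip_width: 0.0004
t 10.2333 shift/40mm [-0.009 -0.01   0.016] turn/4deg [ 0.036 -0.015 -0.005] pos [0.5147 0.2564 0.1546] rot [ 1.7986e+02 -6.0000e-02  9.9380e+01] F [ 0.22 -0.02  0.66] w 0.0004
```

```bash
for i in 1; do python3 -m pendant '[{"tx":0,"ty":0,"tz":0.03,"rx":0.02,"ry":0,"rz":0,"grip":1},{"tx":0,"ty":0,"tz":0,"rx":0,"ry":0,"rz":0,"grip":1}]'; done
python3 -m pendant '[{"tx":0,"ty":0,"tz":0.03,"rx":0,"ry":0,"rz":0,"grip":1},{"tx":0,"ty":0,"tz":0,"rx":0,"ry":0,"rz":0,"grip":1}]'
```

```text
time_s: 10.4
ee_pos: [0.5147, 0.2564, 0.1533]
eef_rot: [3.141, -0.001, 1.734]
force: [0.4, 0.1, -0.3]
grip_width: 0.0006
time_s: 10.57
ee_pos: [0.5148, 0.2564, 0.152]
eef_rot: [3.141, -0.001, 1.735]
force: [0.0, -0.2, 0.3]
grip_width: 0.0005
```

```bash
python3 -m pendant '[{"tx":0,"ty":0,"tz":0.03,"rx":0,"ry":0,"rz":0,"grip":1},{"tx":0,"ty":0,"tz":0,"rx":0,"ry":0,"rz":0,"grip":1}]'
```

```text
time_s: 10.73
ee_pos: [0.5149, 0.2565, 0.1508]
eef_rot: [3.14, -0.001, 1.735]
force: [-0.3, 0.3, 0.5]
grip_width: 0.0
```

```bash
python3 -m pendant '[{"tx":0,"ty":0,"tz":0.03,"rx":0,"ry":0,"rz":0,"grip":1},{"tx":0,"ty":0,"tz":0,"rx":0,"ry":0,"rz":0,"grip":1}]'
```

```text
time_s: 10.9
ee_pos: [0.5149, 0.2565, 0.15]
eef_rot: [3.14, -0.001, 1.734]
force: [-2.1, -1.3, 3.8]
grip_width: 0.0003
```

Contact felt at TCP z of about 0.150 (fingertip 53 mm, so the rim stands about 7 mm proud). Starting the first stroke cautiously.

```bash
python3 -m pendant '[{"tx":0,"ty":0,"tz":0.02,"rx":0,"ry":0,"rz":0,"grip":1},{"tx":-0.06,"ty":0,"tz":0.01,"rx":0,"ry":0,"rz":0,"grip":1}]'
python3 -m pendant '[{"tx":-0.08,"ty":0,"tz":0.01,"rx":0,"ry":0,"rz":0,"grip":1}]'
```

```text
time_s: 11.07
ee_pos: [0.5152, 0.2546, 0.1495]
eef_rot: [3.14, -0.002, 1.735]
force: [-3.2, 1.9, 6.2]
grip_width: 0.0004
time_s: 11.15
ee_pos: [0.5156, 0.2518, 0.1495]
eef_rot: [3.139, -0.003, 1.735]
force: [-2.6, 2.4, 5.5]
grip_width: 0.0006
```

```bash
python3 -m pendant '[{"tx":-0.08,"ty":0,"tz":0.01,"rx":0,"ry":0,"rz":0,"grip":1}]'
```

```text
time_s: 11.23
ee_pos: [0.5161, 0.249, 0.1495]
eef_rot: [3.139, -0.003, 1.735]
force: [-3.1, 2.3, 6.2]
grip_width: 0.0004
```

```bash
python3 -m pendant '[{"tx":-0.08,"ty":-0.01,"tz":0.005,"rx":0,"ry":0,"rz":0,"grip":1},{"tx":-0.08,"ty":-0.01,"tz":0.005,"rx":0,"ry":0,"rz":0,"grip":1}]'
```

```text
time_s: 11.4
ee_pos: [0.5167, 0.2432, 0.1501]
eef_rot: [3.137, -0.005, 1.735]
force: [-0.2, 2.2, 3.8]
grip_width: 0.0002
```

```bash
python3 - <<'E'
from meas import *
c=shot('wrist','wrist5')
E
python3 -m pendant '[{"tx":-0.08,"ty":-0.01,"tz":0.005,"rx":0,"ry":0,"rz":0,"grip":1}]'
```

```text
time_s: 11.53
ee_pos: [0.5171, 0.2399, 0.1502]
eef_rot: [3.136, -0.005, 1.735]
force: [0.8, 3.1, 3.8]
grip_width: 0.0006
```

View pics/wrist5.png

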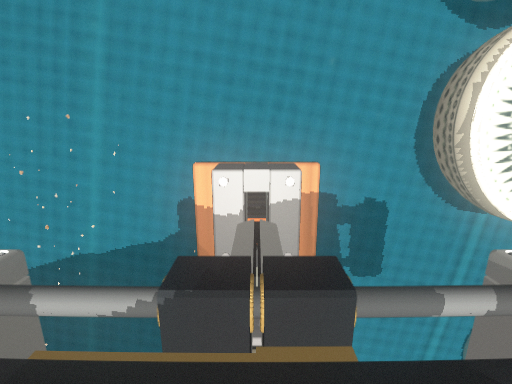

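Fy of 2–3 N matches rolling. Lifting, returning and looking from the side.

```bash
python3 -m pendant '[{"tx":0,"ty":0,"tz":-0.2,"rx":0.04,"ry":0.04,"rz":0,"grip":1},{"tx":0.2,"ty":0,"tz":-0.1,"rx":0.04,"ry":0.03,"rz":0,"grip":1},{"tx":0.2,"ty":0,"tz":0,"rx":0,"ry":0,"rz":0,"grip":1},{"tx":0,"ty":0,"tz":0,"rx":0,"ry":0,"rz":0,"grip":1}]'
python3 go.py .5144 .2565 .1515 99.4
python3 - <<'E'
from h import *
c=shot('side','side2'); a=c['pixels'][220:320,240:340]; cv2.imwrite('pics/s2.png',cv2.resize(a,None,fx=5,fy=5))
G=np.array([.5299,.1593]); t=np.radians(9.4); ex=np.array([np.cos(t),np.sin(t)]); ey=np.array([-np.sin(t),np.cos(t)])
for k in (-14,-23): print(k,(proj(c,[*(G+ey*k/1000),.042])-[240,220])*5)
E
```

```text
time_s: 11.87
ee_pos: [0.514, 0.2559, 0.1629]
eef_rot: [-3.139, -0.01, 1.734]
force: [-0.7, 0.2, 0.6]
grip_width: 0.0004
t 11.8667 shift/40mm [0.01  0.013 0.285] turn/4deg [-0.032 -0.14  -0.01 ] pos [0.514  0.2559 0.1629] rot [-179.87   -0.56   99.36] F [-0.66  0.17  0.6 ] w 0.0004
-14 [211.83357268 151.83909097]
-23 [205.6908984  139.92778853]
```

View pics/s2.png

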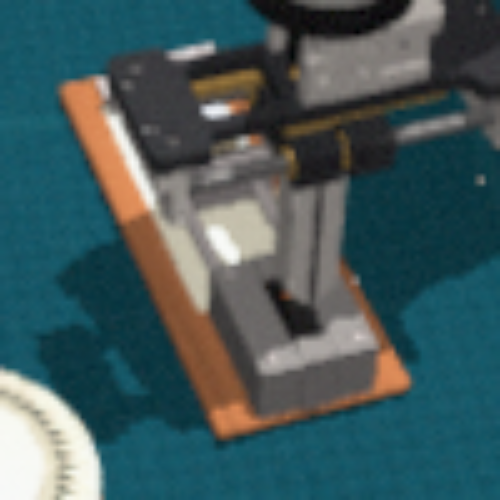

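The gripper hides the fence in this view (wheel slot at crop (290,310)). Second stroke next.

```bash
python3 -m pendant '[{"tx":0,"ty":0,"tz":0.15,"rx":-0.03,"ry":-0.14,"rz":0,"grip":1},{"tx":0,"ty":0,"tz":0.08,"rx":0,"ry":0,"rz":0,"grip":1},{"tx":0,"ty":0,"tz":0.03,"rx":0,"ry":0,"rz":0,"grip":1}]'
python3 go.py .5144 .2565 .1495 99.4
```

```text
time_s: 12.17
ee_pos: [0.5137, 0.256, 0.1511]
eef_rot: [-3.141, 0.002, 1.735]
force: [0.6, 0.7, 1.9]
grip_width: 0.0003
t 12.1667 shift/40mm [0.01  0.02  0.039] turn/4deg [-0.006  0.023  0.008] pos [0.5137 0.256  0.1511] rot [-1.7998e+02  9.0000e-02  9.9430e+01] F [0.62 0.7  1.91] w 0.0003
```

```bash
python3 -m pendant '[{"tx":0,"ty":0.02,"tz":0.03,"rx":0,"ry":0,"rz":0,"grip":1},{"tx":0,"ty":0,"tz":0.01,"rx":0,"ry":0,"rz":0,"grip":1}]'; python3 -m pendant '[{"tx":-0.08,"ty":0,"tz":0.01,"rx":0,"ry":0,"rz":0,"grip":1},{"tx":-0.08,"ty":0,"tz":0.01,"rx":0,"ry":0,"rz":0,"grip":1}]'
```

```text
time_s: 12.33
ee_pos: [0.514, 0.256, 0.1488]
eef_rot: [-3.139, 0.002, 1.735]
force: [-3.1, -1.1, 8.9]
grip_width: 0.0006
time_s: 12.5
ee_pos: [0.515, 0.2505, 0.1488]
eef_rot: [-3.139, 0.001, 1.736]
force: [-4.4, 2.6, 9.5]
grip_width: 0.0002
```

```bash
python3 -m pendant '[{"tx":-0.08,"ty":0,"tz":0.01,"rx":0,"ry":0,"rz":0,"grip":1},{"tx":-0.08,"ty":0,"tz":0.01,"rx":0,"ry":0,"rz":0,"grip":1}]'
```

```text
time_s: 12.67
ee_pos: [0.5159, 0.2446, 0.149]
eef_rot: [-3.139, -0.001, 1.736]
force: [-4.9, 1.9, 8.5]
grip_width: 0.0002
```

```bash
python3 -m pendant '[{"tx":-0.08,"ty":0,"tz":0.01,"rx":0,"ry":0,"rz":0,"grip":1},{"tx":-0.06,"ty":0,"tz":0.01,"rx":0,"ry":0,"rz":0,"grip":1}]'
```

```text
time_s: 12.83
ee_pos: [0.5169, 0.2393, 0.1491]
eef_rot: [-3.139, -0.003, 1.736]
force: [-3.8, 1.6, 7.5]
grip_width: 0.0005
```

```bash
python3 -m pendant '[{"tx":0,"ty":0,"tz":-0.4,"rx":0,"ry":0,"rz":0,"grip":1},{"tx":0,"ty":0,"tz":-0.7,"rx":0,"ry":0,"rz":0,"grip":1},{"tx":-0.5,"ty":0,"tz":-0.7,"rx":0,"ry":0,"rz":0,"grip":1},{"tx":-0.7,"ty":0,"tz":-0.5,"rx":0,"ry":0,"rz":0,"grip":1},{"tx":0,"ty":0,"tz":0,"rx":0,"ry":0,"rz":0,"grip":1}]'
python3 go.py .5144 .2565 .1515 99.4
python3 - <<'E'
from h import *
c=shot('wrist','wrist6'); cv2.imwrite('pics/w6.png',cv2.resize(c['pixels'][80:340,170:350],None,fx=3,fy=2.3))
E
```

```text
time_s: 13.25
ee_pos: [0.5248, 0.1899, 0.2423]
eef_rot: [-3.135, -0.001, 1.737]
force: [-0.2, 0.6, -0.2]
grip_width: 0.0007
t 13.25 shift/40mm [1.682 0.036 2.272] turn/4deg [-0.1   -0.02   0.029] pos [0.5248 0.1899 0.2423] rot [-1.796e+02 -8.000e-02  9.952e+01] F [-0.19  0.62 -0.18] w 0.0007
```

View pics/wrist6.png

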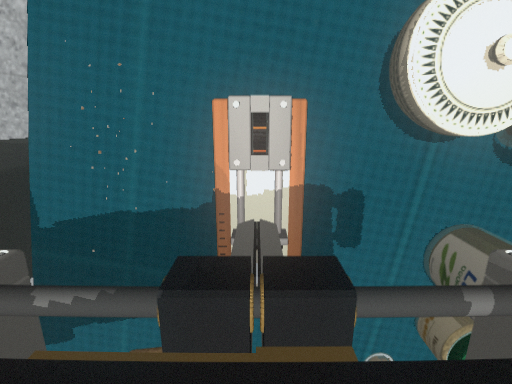

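The fence top is at about row 237; the closed fingers hide the block. Working out the fence position.

```bash
python3 - <<'E'
from h import *
c=load('wrist6')
cv2.imwrite('pics/w6.png',cv2.resize(c['pixels'][150:270,200:320],None,fx=5,fy=5))
G=np.array([.5299,.1593]); a=np.radians(9.4); ex=np.array([np.cos(a),np.sin(a)]); ey=np.array([-np.sin(a),np.cos(a)])
g=lambda p:(np.array([(p[:2]-G)@ex,(p[:2]-G)@ey])*1000).round(1)
for v in (170,232,235,238,241,244,247): print(v,g(onz(c,238,v,.042)))
E
```

```text
170 [-20.6  56.1]
232 [-21.5  -9.1]
235 [-21.6 -12.5]
238 [-21.6 -15.8]
241 [-21.7 -19.2]
244 [-21.7 -22.6]
247 [-21.8 -26. ]
```

View pics/w6.png

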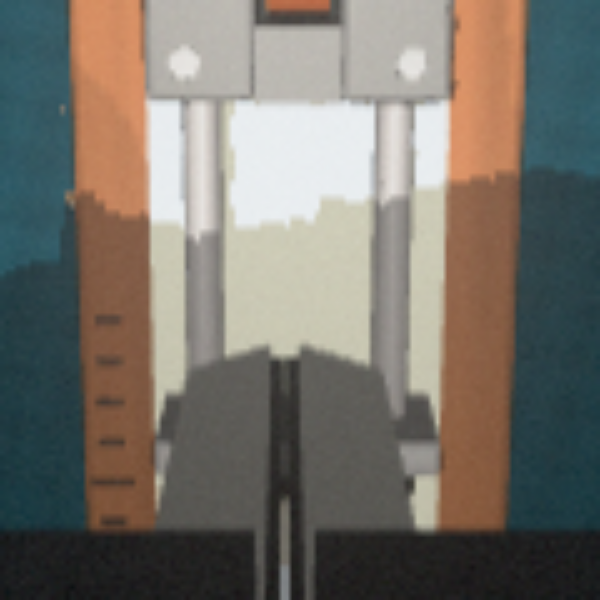

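The steel's centre moved from y ≈ -2 to ≈ -20 mm, which matches 33 mm of rim. The pad face is now near -30 and contact comes at -34, so about 8 mm of rim remains, plus roughly 2 mm for the squeeze. I'll use a light press (about 4–5 N) and fine steps.

```bash
python3 -m pendant '[{"tx":0.6,"ty":0.02,"tz":0.3,"rx":-0.05,"ry":0,"rz":0.02,"grip":1},{"tx":0.6,"ty":0,"tz":0.5,"rx":-0.05,"ry":0,"rz":0,"grip":1},{"tx":0.4,"ty":0,"tz":0.5,"rx":0,"ry":0,"rz":0,"grip":1},{"tx":0.1,"ty":0,"tz":0.4,"rx":0,"ry":0,"rz":0,"grip":1},{"tx":0,"ty":0,"tz":0.2,"rx":0,"ry":0,"rz":0,"grip":1},{"tx":0,"ty":0,"tz":0,"rx":0,"ry":0,"rz":0,"grip":1}]'
python3 go.py .5144 .256 .1515 99.4
```

```text
time_s: 13.8
ee_pos: [0.5115, 0.2629, 0.1568]
eef_rot: [-3.137, -0.001, 1.733]
force: [-0.3, 0.3, -0.7]
grip_width: 0.0004
t 13.8 shift/40mm [-0.181  0.045  0.133] turn/4deg [-0.063 -0.019 -0.029] pos [0.5115 0.2629 0.1568] rot [-1.7975e+02 -8.0000e-02  9.9280e+01] F [-0.33  0.31 -0.71] w 0.0004
```

```bash
python3 -m pendant '[{"tx":-0.17,"ty":0.05,"tz":0.05,"rx":-0.06,"ry":-0.02,"rz":-0.03,"grip":1},{"tx":0,"ty":0,"tz":0.06,"rx":0,"ry":0,"rz":0,"grip":1},{"tx":0,"ty":0,"tz":0.02,"rx":0,"ry":0,"rz":0,"grip":1}]'
python3 go.py .5144 .256 .1495 99.4
```

```text
time_s: 14.05
ee_pos: [0.5149, 0.2555, 0.1512]
eef_rot: [-3.141, 0.0, 1.735]
force: [0.2, -0.0, 0.1]
grip_width: 0.0004
t 14.05 shift/40mm [ 0.014 -0.01   0.043] turn/4deg [-0.009  0.007  0.001] pos [0.5149 0.2555 0.1512] rot [-1.7996e+02  3.0000e-02  9.9410e+01] F [ 0.18 -0.02  0.13] w 0.0004
```

```bash
python3 -m pendant '[{"tx":0,"ty":0,"tz":0.03,"rx":0,"ry":0,"rz":0,"grip":1},{"tx":0,"ty":0,"tz":0.012,"rx":0,"ry":0,"rz":0,"grip":1}]'; python3 -m pendant '[{"tx":-0.04,"ty":0,"tz":0.005,"rx":0,"ry":0,"rz":0,"grip":1},{"tx":-0.04,"ty":0,"tz":0.005,"rx":0,"ry":0,"rz":0,"grip":1}]'
```

```text
time_s: 14.22
ee_pos: [0.5153, 0.255, 0.1506]
eef_rot: [3.141, -0.001, 1.733]
force: [-3.4, 1.5, 2.5]
grip_width: 0.0005
time_s: 14.38
ee_pos: [0.5163, 0.2518, 0.1512]
eef_rot: [3.139, -0.001, 1.733]
force: [0.1, -0.9, 0.4]
grip_width: 0.0007
```

Contact was lost there. Pressing again.

```bash
python3 -m pendant '[{"tx":0.08,"ty":-0.02,"tz":0.01,"rx":0,"ry":0,"rz":0,"grip":1},{"tx":0,"ty":0,"tz":0.03,"rx":0,"ry":0,"rz":0,"grip":1},{"tx":0,"ty":0,"tz":0.02,"rx":0,"ry":0,"rz":0,"grip":1}]';  python3 -m pendant '[{"tx":0,"ty":0,"tz":0.02,"rx":0,"ry":0,"rz":0,"grip":1}]'
```

```text
time_s: 14.63
ee_pos: [0.5153, 0.2546, 0.1497]
eef_rot: [3.138, -0.001, 1.733]
force: [-2.9, -1.1, 6.8]
grip_width: 0.0003
time_s: 14.72
ee_pos: [0.5153, 0.2546, 0.1492]
eef_rot: [3.138, -0.001, 1.733]
force: [-3.4, -1.9, 7.7]
grip_width: 0.0002
```

```bash
python3 -m pendant '[{"tx":-0.04,"ty":0,"tz":0,"rx":0,"ry":0,"rz":0,"grip":1}]';  python3 -m pendant '[{"tx":-0.04,"ty":-0.005,"tz":0.005,"rx":0,"ry":0,"rz":0,"grip":1}]'
```

```text
time_s: 14.8
ee_pos: [0.5154, 0.2534, 0.1495]
eef_rot: [3.137, -0.001, 1.733]
force: [-3.8, 3.6, 5.6]
grip_width: 0.0004
time_s: 14.88
ee_pos: [0.5155, 0.2522, 0.1497]
eef_rot: [3.137, -0.002, 1.733]
force: [-1.3, 2.4, 4.8]
grip_width: 0.0006
```

```bash
python3 -m pendant '[{"tx":-0.04,"ty":-0.005,"tz":0.006,"rx":0,"ry":0,"rz":0,"grip":1}]';  python3 -m pendant '[{"tx":-0.04,"ty":-0.005,"tz":0.006,"rx":0,"ry":0,"rz":0,"grip":1}]'
```

```text
time_s: 14.97
ee_pos: [0.5156, 0.2509, 0.1499]
eef_rot: [3.136, -0.003, 1.733]
force: [-3.0, 3.8, 4.3]
grip_width: 0.0006
time_s: 15.05
ee_pos: [0.5158, 0.2497, 0.15]
eef_rot: [3.135, -0.003, 1.734]
force: [-2.3, 2.7, 4.9]
grip_width: 0.0004
```

```bash
python3 -m pendant '[{"tx":-0.04,"ty":-0.005,"tz":0.01,"rx":0.02,"ry":0,"rz":0,"grip":1}]';  python3 -m pendant '[{"tx":-0.03,"ty":-0.005,"tz":0.01,"rx":0.02,"ry":0,"rz":0,"grip":1}]'
```

```text
time_s: 15.13
ee_pos: [0.516, 0.2483, 0.15]
eef_rot: [3.136, -0.004, 1.734]
force: [-0.4, 2.4, 4.8]
grip_width: 0.0006
time_s: 15.22
ee_pos: [0.5162, 0.2472, 0.1499]
eef_rot: [3.136, -0.004, 1.734]
force: [-0.4, 3.0, 5.1]
grip_width: 0.0
```

```bash
python3 -m pendant '[{"tx":-0.03,"ty":0,"tz":0.01,"rx":0,"ry":0,"rz":0,"grip":1}]';  python3 -m pendant '[{"tx":-0.03,"ty":0,"tz":0.01,"rx":0,"ry":0,"rz":0,"grip":1}]'
```

```text
time_s: 15.3
ee_pos: [0.5164, 0.2461, 0.1497]
eef_rot: [3.136, -0.005, 1.734]
force: [-1.9, 2.4, 6.1]
grip_width: 0.0005
time_s: 15.38
ee_pos: [0.5166, 0.245, 0.1494]
eef_rot: [3.136, -0.005, 1.734]
force: [-3.6, 3.5, 5.9]
grip_width: 0.0008
```

```bash
python3 -m pendant '[{"tx":-0.025,"ty":0,"tz":0.005,"rx":0,"ry":0,"rz":0,"grip":1}]';  python3 -m pendant '[{"tx":-0.025,"ty":0,"tz":0.005,"rx":0,"ry":0,"rz":0,"grip":1}]'
```

```text
time_s: 15.47
ee_pos: [0.5168, 0.2441, 0.1494]
eef_rot: [3.136, -0.005, 1.734]
force: [-3.4, 3.6, 6.9]
grip_width: 0.0001
time_s: 15.55
ee_pos: [0.5169, 0.2432, 0.1494]
eef_rot: [3.136, -0.006, 1.734]
force: [-2.4, 4.3, 7.6]
grip_width: 0.0005
```

```bash
python3 -m pendant '[{"tx":-0.025,"ty":0,"tz":0.008,"rx":0,"ry":0,"rz":0,"grip":1}]';  python3 -m pendant '[{"tx":-0.025,"ty":0,"tz":0.008,"rx":0,"ry":0,"rz":0,"grip":1}]'
```

```text
time_s: 15.63
ee_pos: [0.5171, 0.2425, 0.1493]
eef_rot: [3.136, -0.006, 1.734]
force: [-4.0, 5.0, 6.5]
grip_width: 0.0006
time_s: 15.72
ee_pos: [0.5172, 0.2418, 0.1492]
eef_rot: [3.136, -0.007, 1.734]
force: [-2.4, 5.0, 7.1]
grip_width: 0.0007
```

Fy rose from about 2.7 to 5 N, so the clamping force is about 4–5 N. Stopping, lifting off and retreating to look.

```bash
python3 -m pendant '[{"tx":0,"ty":0,"tz":0,"rx":0,"ry":0,"rz":0,"grip":1}]'; python3 -m pendant '[{"tx":0,"ty":0,"tz":-0.3,"rx":0,"ry":0,"rz":0,"grip":1},{"tx":0,"ty":0,"tz":-0.8,"rx":0,"ry":0,"rz":0,"grip":1},{"tx":0,"ty":0,"tz":-0.8,"rx":0,"ry":0,"rz":0,"grip":1},{"tx":-0.5,"ty":0,"tz":-0.3,"rx":0,"ry":0,"rz":0,"grip":-1},{"tx":-0.7,"ty":0,"tz":0,"rx":0,"ry":0,"rz":0,"grip":-1},{"tx":-0.7,"ty":0,"tz":0,"rx":0,"ry":0,"rz":0,"grip":-1},{"tx":-0.5,"ty":0,"tz":0,"rx":0,"ry":0,"rz":0,"grip":-1},{"tx":0,"ty":0,"tz":0,"rx":0,"ry":0,"rz":0,"grip":-1}]'
python3 - <<'E'
from h import *
c=shot('wrist','wrist7')
E
```

```text
time_s: 15.8
ee_pos: [0.5171, 0.2418, 0.1494]
eef_rot: [3.135, -0.008, 1.734]
force: [-3.6, 0.8, 6.5]
grip_width: 0.0006
time_s: 16.47
ee_pos: [0.5319, 0.1414, 0.2438]
eef_rot: [3.139, -0.002, 1.737]
force: [0.5, 1.0, -0.5]
grip_width: 0.0302
```

View pics/wrist7.png

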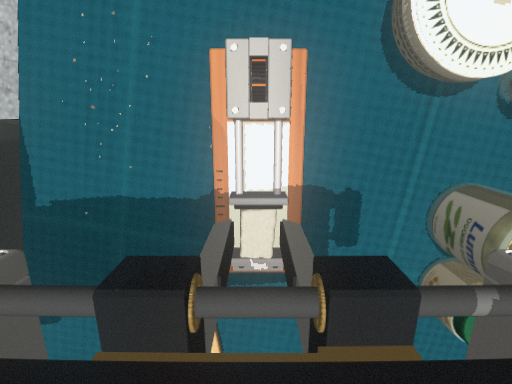

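The block at (258,230) appears touching the pad (row 207) and near the fixed fence (row 262). I'll clear the arm and check from the top, side and wrist.

```bash
python3 -m pendant '[{"tx":-0.7,"ty":0,"tz":-0.3,"rx":0,"ry":0,"rz":0,"grip":-1},{"tx":-0.8,"ty":0,"tz":-0.3,"rx":0,"ry":0,"rz":0,"grip":-1},{"tx":-0.8,"ty":0,"tz":0,"rx":0,"ry":0,"rz":0,"grip":-1},{"tx":-0.8,"ty":0,"tz":0,"rx":0,"ry":0,"rz":0,"grip":-1},{"tx":-0.5,"ty":0,"tz":0,"rx":0,"ry":0,"rz":0,"grip":-1},{"tx":0,"ty":0,"tz":0,"rx":0,"ry":0,"rz":0,"grip":-1}]'
python3 - <<'E'
from h import *
c=shot('wrist','wrist8'); t=shot('top','top8'); s=shot('side','side8')
A=cv2.resize(t['pixels'][195:258,112:222],(440,252),interpolation=cv2.INTER_CUBIC); B=cv2.resize(s['pixels'][220:320,240:340],(350,350),interpolation=cv2.INTER_CUBIC)
m=np.zeros((350,800,3),np.uint8); m[:252,:440]=A; m[:,445:795]=B; cv2.imwrite('pics/m8.png',m)
E
```

```text
time_s: 17.02
ee_pos: [0.5556, -0.0001, 0.2695]
eef_rot: [3.141, -0.002, 1.742]
force: [-0.7, 0.0, 0.6]
grip_width: 0.0746
```

View pics/wrist8.png

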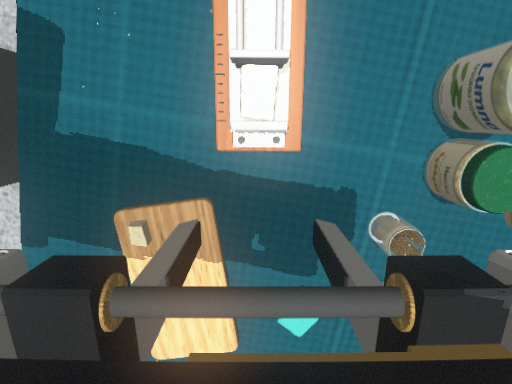

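View pics/m8.png

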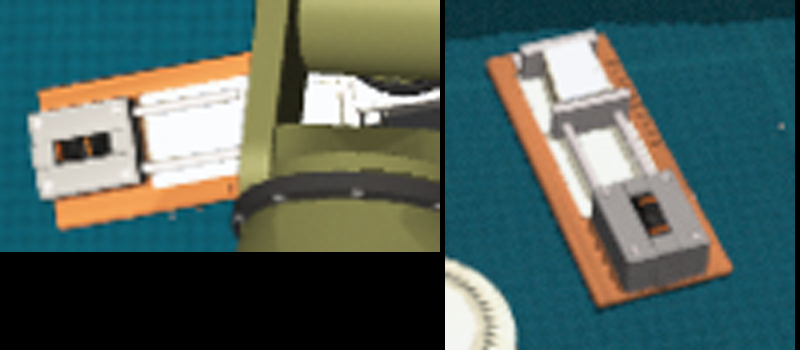

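Both views show the block between the pad and the fixed fence. Now a closer crop with numbers.

```bash
python3 - <<'E'
from h import *
c=load('wrist8'); cv2.imwrite('pics/w8.png',cv2.resize(c['pixels'][40:155,205:315],None,fx=5,fy=5,interpolation=cv2.INTER_CUBIC))
E
```

```text
(no output)
```

View pics/w8.png

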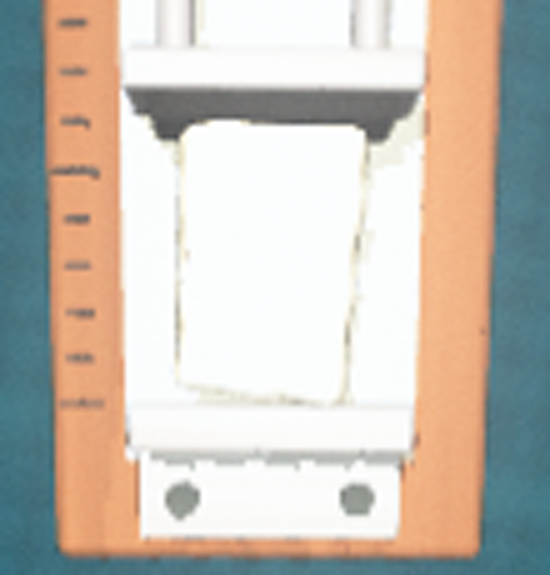

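```bash
python3 - <<'E'
from h import *
c=load('wrist8')
G=np.array([.5299,.1593]); a=np.radians(9.4); ex=np.array([np.cos(a),np.sin(a)]); ey=np.array([-np.sin(a),np.cos(a)])
g=lambda p:(np.array([(p[:2]-G)@ex,(p[:2]-G)@ey])*1000).round(1)
f=lambda x,y:(205+x/5-.4,40+y/5-.4)
for n,x,y,z in [('tl',182,125,.049),('tr',367,125,.049),('bl',180,385,.049),('br',346,402,.049),('fixL',130,405,.042),('fixR',412,405,.042),('fixoutL',130,450,.042),('slL',125,88,.042),('slR',425,88,.042),('slback',275,48,.042),('padL foot',160,138,.012),('tick last',80,405,.012),('padtop',275,115,.04)]:
  print(n,g(onz(c,*f(x,y),z)))
E
python3 go.py .5556 0 .27 99.4
```

```text
tl [-17.2 -35.8]
tr [ 18.9 -35.5]
bl [-17.9 -85. ]
br [ 15.8 -88.1]
fixL [-28.7 -88.9]
fixR [ 30.  -88.6]
fixoutL [-28.8 -98.1]
slL [-28.8 -27.7]
slR [ 30.7 -27.3]
slback [  0.9 -20.2]
padL foot [-23.9 -31.8]
tick last [-42.7 -88.8]
padtop [  1.  -32.2]
t 17.1667 shift/40mm [-0.077 -0.003 -0.018] turn/4deg [ 0.01  -0.038  0.139] pos [0.5552 0.003  0.2693] rot [ 1.7996e+02 -1.5000e-01  9.9960e+01] F [ 0.01 -0.37 -0.27] w 0.0862
```

In this frame the fixed face is at -88.8 and the pad's foot at -31.8, a gap of about 57 mm, so the block is seated with no visible gap. As a check on the clamp, I'll feel the wheel again: if it's clamped, the rolling force should start near 5 N rather than 2.7 N.

```bash
python3 -m pendant '[{"tx":0.8,"ty":0,"tz":0,"rx":0,"ry":0,"rz":0.06,"grip":1},{"tx":0.9,"ty":0,"tz":0,"rx":0,"ry":0,"rz":0.06,"grip":1},{"tx":0.9,"ty":0,"tz":0.1,"rx":0,"ry":0,"rz":0,"grip":1},{"tx":0.9,"ty":0,"tz":0.3,"rx":0,"ry":0,"rz":0,"grip":1},{"tx":0.9,"ty":0,"tz":0.3,"rx":0,"ry":0,"rz":0,"grip":1},{"tx":0.9,"ty":0,"tz":0.3,"rx":0,"ry":0,"rz":0,"grip":1},{"tx":0.5,"ty":0,"tz":0.3,"rx":0,"ry":0,"rz":0,"grip":1},{"tx":0,"ty":0,"tz":0,"rx":0,"ry":0,"rz":0,"grip":1}]'
python3 go.py .5150 .252 .1535 99.4
```

```text
time_s: 17.83
ee_pos: [0.5088, 0.2533, 0.2165]
eef_rot: [3.14, -0.003, 1.745]
force: [-0.7, -0.3, -0.6]
grip_width: 0.0404
t 17.8333 shift/40mm [-0.062  0.146  1.575] turn/4deg [ 0.019 -0.043  0.139] pos [0.5088 0.2533 0.2165] rot [ 1.7993e+02 -1.7000e-01  9.9960e+01] F [-0.73 -0.29 -0.55] w 0.0404
```

```bash
python3 -m pendant '[{"tx":-0.05,"ty":0.14,"tz":0,"rx":0,"ry":-0.04,"rz":0.14,"grip":1},{"tx":0,"ty":0,"tz":0,"rx":0,"ry":0,"rz":0,"grip":1},{"tx":0,"ty":0,"tz":0.3,"rx":0,"ry":0,"rz":0,"grip":1},{"tx":0,"ty":0,"tz":0.4,"rx":0,"ry":0,"rz":0,"grip":1},{"tx":0,"ty":0,"tz":0.3,"rx":0,"ry":0,"rz":0,"grip":1},{"tx":0,"ty":0,"tz":0.2,"rx":0,"ry":0,"rz":0,"grip":1},{"tx":0,"ty":0,"tz":0.1,"rx":0,"ry":0,"rz":0,"grip":1},{"tx":0,"ty":0,"tz":0,"rx":0,"ry":0,"rz":0,"grip":1}]'
python3 go.py .5150 .252 .1515 99.4
```

```text
time_s: 18.5
ee_pos: [0.5156, 0.2507, 0.1627]
eef_rot: [3.138, -0.0, 1.733]
force: [0.6, -0.8, 0.2]
grip_width: 0.0005
t 18.5 shift/40mm [ 0.036 -0.011  0.279] turn/4deg [ 0.057 -0.    -0.024] pos [0.5156 0.2507 0.1627] rot [179.77  -0.    99.3 ] F [ 0.6  -0.81  0.16] w 0.0005
```

```bash
python3 -m pendant '[{"tx":0.03,"ty":-0.01,"tz":0.15,"rx":0.05,"ry":0,"rz":-0.02,"grip":1},{"tx":0,"ty":0,"tz":0.08,"rx":0,"ry":0,"rz":0,"grip":1},{"tx":0,"ty":0,"tz":0.02,"rx":0,"ry":0,"rz":0,"grip":1}]'; python3 -m pendant '[{"tx":0,"ty":0,"tz":0.03,"rx":0,"ry":0,"rz":0,"grip":1},{"tx":0,"ty":0,"tz":0.01,"rx":0,"ry":0,"rz":0,"grip":1}]'
```

```text
time_s: 18.75
ee_pos: [0.5157, 0.2511, 0.1529]
eef_rot: [3.14, -0.0, 1.733]
force: [-0.0, -0.4, 0.3]
grip_width: 0.0001
time_s: 18.92
ee_pos: [0.5159, 0.2512, 0.1514]
eef_rot: [3.139, -0.001, 1.733]
force: [0.3, -0.6, -0.2]
grip_width: 0.0001
```

```bash
python3 -m pendant '[{"tx":0,"ty":-0.01,"tz":0.03,"rx":0,"ry":0,"rz":0,"grip":1},{"tx":0,"ty":0,"tz":0.02,"rx":0,"ry":0,"rz":0,"grip":1}]'; python3 -m pendant '[{"tx":0,"ty":0,"tz":0.02,"rx":0,"ry":0,"rz":0,"grip":1}]'
```

```text
time_s: 19.08
ee_pos: [0.5158, 0.2514, 0.1501]
eef_rot: [3.138, -0.001, 1.734]
force: [-2.1, -0.8, 4.5]
grip_width: 0.0003
time_s: 19.17
ee_pos: [0.5158, 0.2514, 0.1497]
eef_rot: [3.137, -0.001, 1.734]
force: [-2.7, -0.6, 6.2]
grip_width: 0.0005
```

Pressed at about 6 N; now tiny roll steps.

```bash
python3 -m pendant '[{"tx":-0.02,"ty":0,"tz":0.005,"rx":0,"ry":0,"rz":0,"grip":1}]'; python3 -m pendant '[{"tx":-0.02,"ty":0,"tz":0.005,"rx":0,"ry":0,"rz":0,"grip":1}]'
```

```text
time_s: 19.25
ee_pos: [0.5158, 0.251, 0.1498]
eef_rot: [3.137, -0.002, 1.734]
force: [-3.9, 4.3, 5.2]
grip_width: 0.0005
time_s: 19.33
ee_pos: [0.5158, 0.2508, 0.15]
eef_rot: [3.137, -0.003, 1.734]
force: [-2.7, 5.5, 4.5]
grip_width: 0.0005
```

Within 0.6 mm of motion the rim already resists with 4.3–5.5 N, against about 2.7 N when free. So the clamp holds at about 4–5 N. Lifting off and clearing.

```bash
python3 -m pendant '[{"tx":0,"ty":0,"tz":-0.3,"rx":0,"ry":0,"rz":0,"grip":1},{"tx":0,"ty":0,"tz":-0.8,"rx":0,"ry":0,"rz":0,"grip":1},{"tx":0,"ty":0,"tz":-0.9,"rx":0,"ry":0,"rz":0,"grip":1},{"tx":0,"ty":-0.5,"tz":-0.9,"rx":0,"ry":0,"rz":0,"grip":1},{"tx":0,"ty":-0.8,"tz":-0.4,"rx":0,"ry":0,"rz":0,"grip":1},{"tx":0,"ty":-0.8,"tz":0,"rx":0,"ry":0,"rz":0,"grip":1},{"tx":0,"ty":0,"tz":0,"rx":0,"ry":0,"rz":0,"grip":1},{"tx":0,"ty":0,"tz":0,"rx":0,"ry":0,"rz":0,"grip":1}]'
python3 - <<'E'
from h import *
s=shot('side','side9'); t=shot('top','top9')
m=np.zeros((400,800,3),np.uint8); m[:400,:400]=cv2.resize(s['pixels'][150:310,225:385],(400,400)); m[:300,400:]=cv2.resize(t['pixels'][130:298,100:324],(400,300)); cv2.imwrite('pics/m9.png',m)
E
```

```text
time_s: 20.0
ee_pos: [0.4286, 0.2355, 0.2924]
eef_rot: [3.135, -0.003, 1.733]
force: [-0.3, -0.5, 0.4]
grip_width: 0.0002
```

View pics/m9.png

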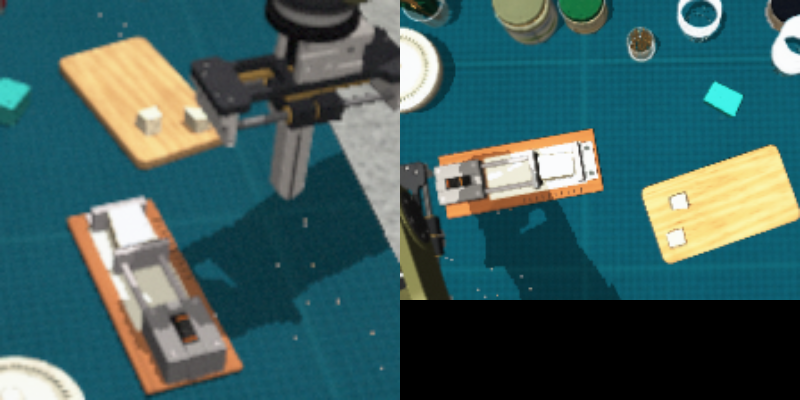

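The block is between both fences (composite (560,163)), the cubes and jars are where they were, and the robot is clear. Handing in.

```bash
python3 -c "
from station import ctrl
print(ctrl.hand_in())"
```

```text
the job is handed in; nothing more can be done
None
```

The cheese block is clamped in the cutting guide and the job is handed in, at about 20 s on the robot's clock. The hand-in reports no verdict.

**What I did:** I took the pale block from the serving board and laid it flat on the bed between the fences. Then I let it go and rolled the thumbwheel with the closed fingertips in three strokes of 13 to 17 mm of rim, feeling the force and going in fine steps at the end.

**What the last checks showed:**
- **Clamping force:** the wheel's resistance rose from about 2.7 N when free to about 5 N. A second feel, after lifting off, met 4.3 to 5.5 N within 0.6 mm. That puts the clamp at roughly 4 to 5 N, worked out from the wheel force rather than measured directly.
- **Block position:** pictures show it flat on the bed between both fences. The measured gap of about 57 mm fits the 56 mm block within the camera error.
- **Surroundings:** the arm is clear of everything, and the cubes and jars look unmoved. I took no closing measurement of the bystanders, and the mug was not in the last crops.

**What disagreed:**
- **Lost contact:** the finger lost the wheel once early in the third stroke, and I pressed again.
- **Pressing force:** it peaked at about 11 N on the second stroke, under the 14 N limit, so I pressed more lightly after that.
- **Fence travel:** the camera put the last stroke's travel at 4 to 5.5 mm, against about 6.5 mm expected from the rim. I put this down to camera error and a little slip.
- **Block skew:** the block's lower left corner looked about 3 mm short of the fixed fence, which I took for its uneven shape and did not check further.

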